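# Set the window-desk plant pots on their saucers

## Robot

A 6-joint arm with a two-finger parallel gripper is mounted at the origin on the work surface. World frame = base frame: x ahead of the robot, y to its left, z up, the work surface at z = 0. Lengths are in mm, angles in rad, forces in N, time in s.
With the tool pointing down it reaches from about 275 to 850 mm from the base axis. Payload 19 kg.
Tool frame: the origin (TCP) lies on the centre line of the jaws, within the pads' length; the fingertips stand 11 mm ahead of it and the grasp point (between the pads) lies 8 mm behind it; z points along the fingers, y is the line along which they close (so a half turn about z gives the same grasp; the last joint's range is limited). The gripper opens to 85 mm and grips with 20 to 120 N. Pads are 22 mm wide; open, the fingers measure 114 mm over their backs; the gripper's body (76 mm by 85 mm) begins 54 mm behind the grasp point. The pads swing forward as they close: fully open they stand 13 mm farther back than shut.
Start: joints at [1.143, 0.15, 1.437, -0, 1.554, -0.134], TCP at [166.52, 550.33, 242.267] pointing down, gripper open.
Joint ranges: [-2.8, 2.8], [-0.68, 2.1], [0.12, 2.68], [-1.39, 4.53], [0.16, 2.79], [-2.81, 2.81]. Speed limits (rad/s): [1.89, 1.89, 2.22, 3.01, 3.01, 3.01].

## Interface

Orientations are given as a unit quaternion [w, x, y, z].
In Python, from plant import env gives the robot as it stands. Calls block until the motion is done:
- env.move_pose(position, orientation): joint-space move of the TCP to a pose.
- env.line_to(position, attitude=None, vel=150, until_force=None): straight line of the TCP; attitude=None keeps the orientation; vel is the mean speed in mm/s. With until_force (N) it stops when the force on the tool has changed by that much, and returns True; else False.
- env.movej(angles): joint-space move.
- env.release() and env.close_gripper(f_grip=None): open the fingers fully, or close them until they stop; f_grip is the grip in N (None keeps the last).
- env.wait(seconds).
- env.inverse_kinematics(position, orientation): joint angles nearest the present ones, or None.
- env.grab_frame(name): name is "scene" or "top"; returns a dict with "img" (420x560x3 uint8, red, green, blue), "fx", "fy", "cx", "cy" (pixels), "extrinsics" (4x4, takes a point from world to camera coordinates). Camera axes: x right, y down, z forward; pixel columns grow to the right and rows downward; lengths in mm; the calibration is good to about 2 mm. A picture is of the moment at which its call begins. There is no depth.
A pose or a line that the arm cannot do raises env.Unreachable and nothing moves.
- env.hand_in(): hands the job in; it is judged then, once.
Readings, each from a call of its own:
- env.current_clock(): time.
- env.current_joints(): joint angles.
- env.current_joint_velocities(): joint speeds.
- env.current_tau(): joint torques, N m.
- env.current_position(): TCP position.
- env.current_ee_rot(): TCP orientation.
- env.current_wrist_force(): force on the tool from outside, world axes, zero at the start.
- env.current_ft_torque(): the same for the moment, N m.
- env.current_gripper_width(): finger opening in mm.
- env.current_finger_force(): force on a finger pad.
Only numpy, scipy, OpenCV 4.12 (cv2) and the standard library are available. Lean on these libraries where they do the work, as an engineer would, in place of code of your own. Each camera call takes 0.05 s, during which the arm holds its last target. There are 200 camera calls.

## Task

Stand each of the four empty plant pots upright in the middle of the saucer of its own shape and size (small round, large round, small square, large square), with the square pots turned square to their saucers. Set them down gently rather than dropping them, and leave the cup and the tin where they stand.

Things in the scene. Friction and masses are not known exactly. Their poses are not given: they have to be found in the camera images.
- pot_round_small: Small round plant pot, empty, open at the top, pale stone ceramic: 42 mm across, 42 mm high, walls 4 mm, upright outside wall above a slightly narrower foot (lowest 10 mm, 34 mm across at the bottom). About 70 g. Loose. Origin: centre of its underside; z up.
- pot_round_large: Large round plant pot, same material: 62 mm across, 62 mm high, walls 4 mm, upright outside wall above a slightly narrower foot (lowest 16 mm, 54 mm across at the bottom). About 170 g. Loose. Origin: centre of its underside; z up.
- pot_square_small: Small square plant pot, same material, open at the top: 40 x 40 mm, 42 mm high, straight walls 4 mm. About 80 g. Loose. Origin: centre of its underside; x and y are square to its sides, z up.
- pot_square_large: Large square plant pot, same material, open at the top: 58 x 58 mm, 62 mm high, straight walls 4 mm. About 190 g. Loose. Origin: centre of its underside; x and y are square to its sides, z up.
- dish_round_small: Small round saucer, same pale stone: 68 mm across, floor 4 mm thick, rim 10 mm high and 4 mm thick (floor 60 mm across). Does not slide (fixed). Origin: centre of its underside, on the desk; z up.
- dish_round_large: Large round saucer, same pale stone: 92 mm across, floor 4 mm thick, rim 10 mm high and 4 mm thick (floor 84 mm across). Does not slide (fixed). Origin: centre of its underside, on the desk; z up.
- dish_square_small: Small square saucer, same pale stone: 70 x 70 mm, floor 4 mm thick, rim 10 mm high and 4 mm thick (floor 62 mm square). Does not slide (fixed). Origin: centre of its underside, on the desk; x and y are square to its sides.
- dish_square_large: Large square saucer, same pale stone: 90 x 90 mm, floor 4 mm thick, rim 10 mm high and 4 mm thick (floor 82 mm square). Does not slide (fixed). Origin: centre of its underside, on the desk; x and y are square to its sides.
- cup: Blue glazed drinking cup without a handle, not a plant pot: 74 mm across the rim, 80 mm high. Loose, standing among the pots; stays where it is. Origin: centre of its underside.
- tin: Closed round dark metal tin with a flat lid: 66 mm across, 50 mm high. Loose, standing among the pots; stays where it is. Origin: centre of its underside.
There are look-alikes about, which are no part of the job. Leave any pink or purple look-alike of the dish_square_small alone.

How it is judged (in metres and radians):
At the end, for the whole second after the job is handed in: Each pot released, at rest, upright within 0.1 rad on the floor of the saucer of its shape and size (underside 0-8 mm above the saucer's), centres within 10 mm; square pots parallel to their saucers within 0.2 rad; cup and tin within 20 mm of their starts (horizontal distance between pot_round_small and dish_round_small below 0.01 m and z of pot_round_small in the frame of dish_round_small between 0 and 0.008 m and angle between each of pot_round_small, pot_round_large, pot_square_small, pot_square_large's own z axis and vertical below 0.1 rad and linear speed of each of pot_round_small, pot_round_large, pot_square_small, pot_square_large below 0.02 m/s and angular speed of each of pot_round_small, pot_round_large, pot_square_small, pot_square_large below 0.2 rad/s and horizontal distance between pot_round_large and dish_round_large below 0.01 m and z of pot_round_large in the frame of dish_round_large between 0 and 0.008 m and horizontal distance between pot_square_small and dish_square_small below 0.01 m and z of pot_square_small in the frame of dish_square_small between 0 and 0.008 m and (angle between the x axis of pot_square_small and the x axis of dish_square_small, either way round below 0.2 rad or angle between the x axis of pot_square_small and the y axis of dish_square_small, either way round below 0.2 rad) and horizontal distance between pot_square_large and dish_square_large below 0.01 m and z of pot_square_large in the frame of dish_square_large between 0 and 0.008 m and (angle between the x axis of pot_square_large and the x axis of dish_square_large, either way round below 0.2 rad or angle between the x axis of pot_square_large and the y axis of dish_square_large, either way round below 0.2 rad) and distance of each of cup, tin from where it was at the start of the episode below 0.02 m); the robot touches nothing.
It fails at once if a pot is dropped (falls free at more than 0.7 m/s, about 25 mm) ((contact force between pot_round_small and anything else below 0.05 N and linear speed of pot_round_small above 0.7 m/s) or (contact force between pot_round_large and anything else below 0.05 N and linear speed of pot_round_large above 0.7 m/s) or (contact force between pot_square_small and anything else below 0.05 N and linear speed of pot_square_small above 0.7 m/s) or (contact force between pot_square_large and anything else below 0.05 N and linear speed of pot_square_large above 0.7 m/s)).
It fails at once if the cup or the tin is shifted by more than 20 mm (distance of any of cup, tin from where it was at the start of the episode above 0.02 m).
It also fails if it takes over 99 s, if anything falls off the work surface, if the arm or the gripper's body presses on something with over 40 N, if the wrist force passes 120 N, or if a joint passes its speed limit or range.

## Working session

There is one attempt and no reset: what is moved stays moved. The work goes in short steps, each a Python script; the robot and the scene stay as the last script left them, time stands still between calls to the robot, and variables do not carry over. Pictures are saved under pics/ and viewed, at most 14 in all, crops included, and the job is handed in when it is done.

```bash
ls; mkdir -p pics
python3 - <<'E'
from plant import env
import cv2,numpy as np
for n in("top","scene"):
    f=env.grab_frame(n); im=f["img"][:,:,::-1]
    cv2.imwrite(f"pics/{n}0.png",im); cv2.imwrite(f"pics/{n}0x.png",cv2.resize(im,(800,600),interpolation=cv2.INTER_CUBIC))
    print(n,f["fx"],f["fy"],f["cx"],f["cy"]);print(np.round(f["extrinsics"],4).tolist())
print(env.current_ee_rot(),env.current_clock())
E
```

```text
pics
top 404.5484383949918 404.5484383949918 282.6895346281719 205.79694378827602
[[0.0169, -0.9999, -0.0012, -97.5671], [-0.9802, -0.0163, -0.1975, 486.9123], [0.1974, 0.0045, -0.9803, 972.7546], [0.0, 0.0, 0.0, 1.0]]
scene 498.1144506116567 498.1144506116567 282.740956036265 206.1630522273858
[[-0.4941, 0.8691, 0.0218, 311.8502], [0.4557, 0.2802, -0.8449, -153.4485], [-0.7404, -0.4075, -0.5345, 1673.1439], [0.0, 0.0, 0.0, 1.0]]
[-1.36522612e-04  1.46354692e-01  9.89232028e-01 -5.29319377e-04] 0.1
```

View pics/top0x.png

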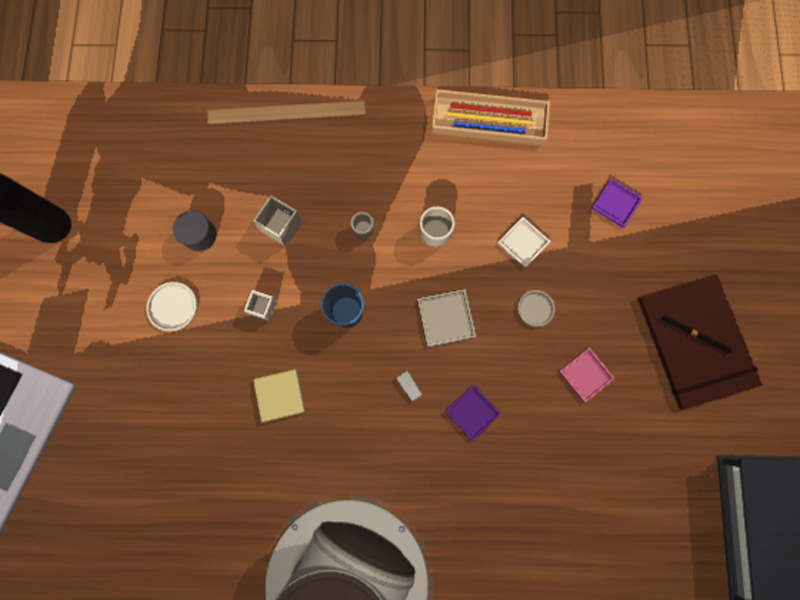

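View pics/scene0x.png

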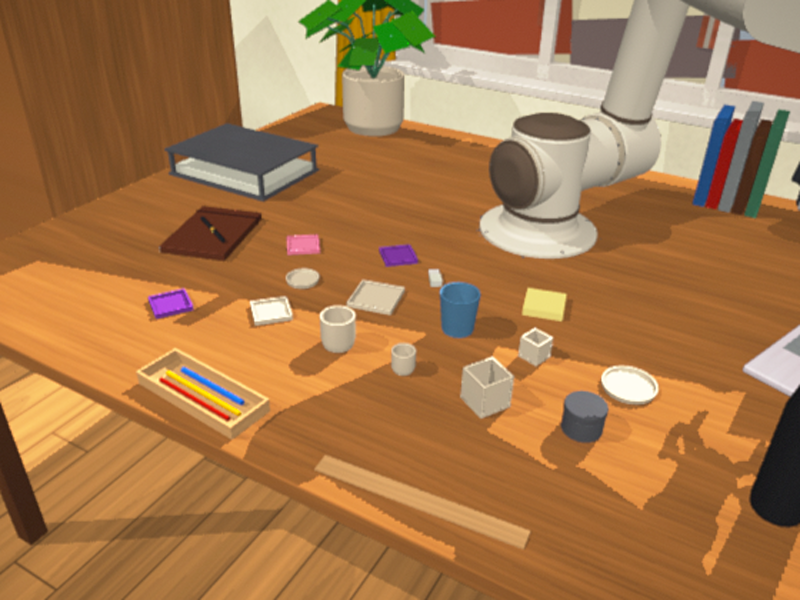

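Top view (800x600 px): the pots are large square (277,220), small round (362,224), large round (437,226) and small square (260,305). The saucers are large round (172,306), large square (446,318), small round (536,309) and small square, pale (524,241). The purple (617,202), dark purple (472,412) and pink (586,375) squares are the look-alikes to leave alone. The pale one at (524,241) fits "pale stone". The cup is at (343,305) and the tin at (194,230). I'll fit model silhouettes in both views.

```bash
cat > vis.py <<'E'
import cv2,numpy as np
from scipy.optimize import minimize
S=6
def ring(r,z):
    a=np.linspace(0,2*np.pi,48,endpoint=False); return np.c_[r*np.cos(a),r*np.sin(a),0*a+z]
def sq(w,z): h=w/2; return np.array([[h,h,z],[h,-h,z],[-h,-h,z],[-h,h,z]],float)
M={'pot_round_small':np.r_[ring(17,0),ring(21,10),ring(21,42)],'pot_round_large':np.r_[ring(27,0),ring(31,16),ring(31,62)],
'pot_square_small':np.r_[sq(40,0),sq(40,42)],'pot_square_large':np.r_[sq(58,0),sq(58,62)],
'dish_round_small':np.r_[ring(34,0),ring(34,10)],'dish_round_large':np.r_[ring(46,0),ring(46,10)],
'dish_square_small':np.r_[sq(70,0),sq(70,10)],'dish_square_large':np.r_[sq(90,0),sq(90,10)],
'tin':np.r_[ring(33,0),ring(33,50)],'cup':np.r_[ring(37,80),ring(28,0)]}
def proj(f,P):
    E=np.asarray(f["extrinsics"]); c=P@E[:3,:3].T+E[:3,3]
    return np.c_[c[:,0]/c[:,2]*f["fx"]+f["cx"],c[:,1]/c[:,2]*f["fy"]+f["cy"]]
def unproj(f,u,v,z):
    E=np.asarray(f["extrinsics"]); d=E[:3,:3].T@[(u-f["cx"])/f["fx"],(v-f["cy"])/f["fy"],1]; o=-E[:3,:3].T@E[:3,3]
    return (o+d*(z-o[2])/d[2])[:2]
def place(n,p):
    c,s=np.cos(p[2]),np.sin(p[2]); P=M[n]@np.array([[c,s,0],[-s,c,0],[0,0,1]])
    return P+[p[0],p[1],p[3] if len(p)>3 else 0]
def mask(f,n):
    h=cv2.cvtColor(cv2.resize(f["img"],None,fx=S,fy=S,interpolation=cv2.INTER_CUBIC),cv2.COLOR_RGB2HSV)
    if n=='cup': return ((h[...,0]>95)&(h[...,0]<120)&(h[...,1]>90)).astype(np.uint8)
    return ((h[...,1]<95)).astype(np.uint8)
def hull(f,n,p): return cv2.convexHull(((proj(f,place(n,p))+.5)*S*16-8).astype(np.float32))
def cost(f,m,n,p):
    H=hull(f,n,p); c=H.reshape(-1,2).mean(0)/16; w=45*S
    x0,y0=int(c[0])-w,int(c[1])-w; x0=max(x0,0);y0=max(y0,0)
    sub=m[y0:y0+2*w,x0:x0+2*w]; r=np.zeros_like(sub)
    cv2.fillConvexPoly(r,np.round(H-[x0*16,y0*16]).astype(np.int32),1,8,4)
    # only count mask pixels near this object
    k=cv2.dilate(r,np.ones((5*S,5*S),np.uint8)); sub=sub&k
    return 1-(r&sub).sum()/max((r|sub).sum(),1)
def fit(frames,n,p0,z=0,masks=None):
    ms=masks or [mask(f,n) for f in frames]; sqr='square' in n
    g=lambda q: sum(cost(f,m,n,[q[0],q[1],q[2]*.02 if sqr else 0,z]) for f,m in zip(frames,ms))
    best=None
    for y in (np.arange(-.7,.8,.2) if sqr and len(p0)<3 else [p0[2] if len(p0)>2 else 0]):
        st=np.array([p0[0],p0[1],y/.02]); r=minimize(g,st,method='Nelder-Mead',options=dict(initial_simplex=np.r_[[st],st+np.diag([6,6,6])],xatol=.1,fatol=1e-4,maxiter=150))
        if best is None or r.fun<best.fun: best=r
    return [best.x[0],best.x[1],best.x[2]*.02 if sqr else 0],best.fun
E
cat > find.py <<'E'
from plant import env
from vis import *
import json
T,C=env.grab_frame("top"),env.grab_frame("scene")
g={'pot_square_large':(277,220,50),'pot_round_small':(362,224,40),'pot_round_large':(437,226,50),'pot_square_small':(260,305,40),'dish_round_large':(172,306,10),'dish_square_large':(446,318,10),'dish_round_small':(536,309,10),'dish_square_small':(524,241,10),'tin':(194,230,50),'cup':(343,305,80)}
R={}
for n,(u,v,z) in g.items():
    p0=unproj(T,u*.7,v*.7,z); p,c=fit([T,C],n,p0); pt,ct=fit([T],n,[*p[:2],p[2]]); pc,cc=fit([C],n,[*p[:2],p[2]])
    R[n]=p; print(n,np.round(p,2),round(c,3),'top',np.round(pt,2),round(ct,3),'scene',np.round(pc,2),round(cc,3),'r',round(np.hypot(*p[:2])))
json.dump(R,open('found.json','w'))
for f,nm in((T,'t'),(C,'s')):
    im=cv2.resize(f["img"][:,:,::-1],None,fx=S,fy=S,interpolation=cv2.INTER_CUBIC)
    for n in R: cv2.polylines(im,[np.round(hull(f,n,R[n])).astype(np.int32)],True,(0,0,255),1,8,4)
    a=np.concatenate([hull(f,n,R[n]).reshape(-1,2)/16 for n in R]); l=a.min(0).astype(int)-30; h=a.max(0).astype(int)+30
    im=im[l[1]:h[1],l[0]:h[0]]; k=800/im.shape[1]; cv2.imwrite(f'pics/fit_{nm}.png',cv2.resize(im,None,fx=k,fy=k,interpolation=cv2.INTER_AREA))
E
python3 find.py
```

```text
pot_square_large [626.01 146.07   1.03] 0.076 top [626.04 145.55   1.03] 0.038 scene [625.28 146.68   1.03] 0.025 r 643
pot_round_small [621.93  -8.88   0.  ] 0.188 top [622.61  -9.16   0.  ] 0.095 scene [621.66  -8.27   0.  ] 0.087 r 622
pot_round_large [ 617.79 -145.44    0.  ] 0.115 top [ 618.3  -145.96    0.  ] 0.031 scene [ 616.14 -144.91    0.  ] 0.061 r 635
pot_square_small [ 4.6928e+02  1.7028e+02 -2.9000e-01] 0.086 top [ 4.6943e+02  1.7007e+02 -3.1000e-01] 0.037 scene [ 4.6795e+02  1.7066e+02 -2.8000e-01] 0.025 r 499
dish_round_large [467.13 337.34   0.  ] 0.117 top [467.96 337.53   0.  ] 0.047 scene [463.92 337.22   0.  ] 0.057 r 576
dish_square_large [ 4.5460e+02 -1.6626e+02  2.2000e-01] 0.081 top [ 4.5495e+02 -1.6671e+02  2.2000e-01] 0.011 scene [ 4.5411e+02 -1.6486e+02  2.2000e-01] 0.053 r 484
dish_round_small [ 474.39 -330.17    0.  ] 0.187 top [ 475.61 -330.77    0.  ] 0.067 scene [ 471.47 -330.6     0.  ] 0.105 r 578
dish_square_small [ 600.85 -311.11   -0.75] 0.09 top [ 601.33 -311.7    -0.75] 0.018 scene [ 599.67 -309.66   -0.76] 0.026 r 677
tin [605.46 299.64   0.  ] 0.22 top [606.06 299.02   0.  ] 0.112 scene [602.76 299.31   0.  ] 0.104 r 676
cup [462.06  17.03   0.  ] 0.524 top [464.44  15.4    0.  ] 0.437 scene [460.42  16.82   0.  ] 0.085 r 462
```

View pics/fit_t.png

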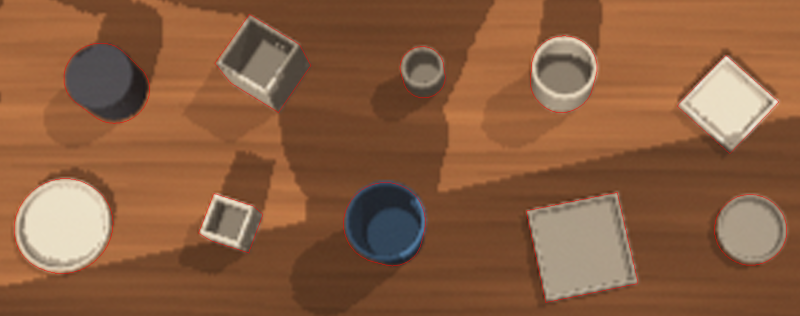

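View pics/fit_s.png

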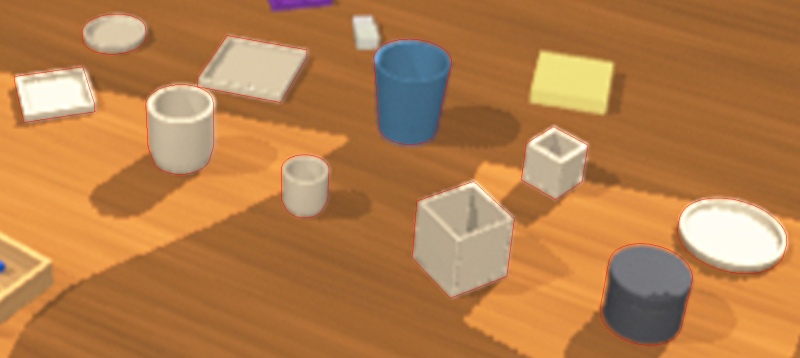

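Outlines match in both views, with the views agreeing within about 4 mm. The pale dish at crop (728,102) is clearly the stone square saucer. I'll start with the small square pot.

```bash
cat > pp.py <<'E'
from plant import env
import numpy as np,json
R=json.load(open('found.json'))
quat=lambda s:[0,np.cos(s/2),np.sin(s/2),0]
def choose(p,d,square,h,q0=None):
    best=None
    for a in (p[2]+np.arange(-4,4)*np.pi/2 if square else np.linspace(-np.pi,np.pi,25)):
        for b in (d[2]+np.arange(-4,4)*np.pi/2 if square else [a]+list(a+np.linspace(-1,1,9))):
            ok=[env.inverse_kinematics([*x[:2],z],quat(s)) for x,s in((p,a),(d,b)) for z in(h,h+130)]
            if any(k is None for k in ok): continue
            k=np.array(ok); 
            c=abs(k[:,5]).max()+np.abs(k[3]-k[1]).max()
            if best is None or c<best[0]: best=(c,a,b,np.round(k[:,5],2))
    return best
def pickplace(pot,h,f=40):
    n=pot.replace('pot','dish'); p,d=R[pot],R[n]
    c,a,b,q6=choose(p,d,'square' in pot,h); print(pot,'psi',round(a,2),round(b,2),'q6',q6)
    up=130
    env.move_pose([*p[:2],h+up],quat(a)); env.line_to([*p[:2],h+30],vel=200); 
    t=env.line_to([*p[:2],h],vel=60,until_force=8); print('touched early' if t else 'at grasp',env.current_position().round(1) if hasattr(env.current_position(),'round') else env.current_position())
    if t: env.line_to([*p[:2],h+up]); return False
    env.close_gripper(f_grip=f); w=env.current_gripper_width(); print('width',w,'F',env.current_finger_force())
    env.line_to([*p[:2],h+15],vel=50); env.line_to([*p[:2],h+up],vel=200); print('width lifted',env.current_gripper_width())
    env.move_pose([*d[:2],h+up],quat(b)); env.line_to([*d[:2],h+4+18],vel=200)
    env.wait(.2); t=env.line_to([*d[:2],h+4-4],vel=25,until_force=4); print('landed',t,np.round(env.current_position(),1),'want z',h+4,'width',env.current_gripper_width(),'t',env.current_clock())
    return t
def leave(h=130):
    env.release(); x,y,z=env.current_position(); env.line_to([x,y,z+20],vel=60); env.line_to([x,y,z+h],vel=200); print('t',env.current_clock())
E
python3 - <<'E'
from pp import *
if pickplace('pot_square_small',24): leave()
E
```

```text
pot_square_small psi -5.01 -5.46 q6 [0.49 0.49 0.16 0.16]
at grasp [469.3 170.3  24. ]
width 39.389188761412655 F 40.95924496650696
width lifted 39.125956412576244
landed True [ 600.8 -311.1   28.2] want z 28 width 39.19327840681632 t 8.3583
t 10.0583
```

Run:
```python
from pp import *
if pickplace('pot_square_large',35): leave()
from vis import *
f=[env.grab_frame("top"),env.grab_frame("scene")]
for i,g in enumerate(f): cv2.imwrite(f'pics/mid{i}.png',cv2.resize(g["img"][:,:,::-1],(800,600),interpolation=cv2.INTER_CUBIC))
```

```text
pot_square_large psi -5.25 -6.06 q6 [0.65 0.65 0.84 0.84]
at grasp [626.1 146.1  35. ]
width 57.13085107390414 F 43.847506642341614
width lifted 57.5931478973065
landed True [ 454.5 -166.1   39.3] want z 39 width 57.697476095216714 t 17.5
t 19.0833
```

View pics/mid0.png

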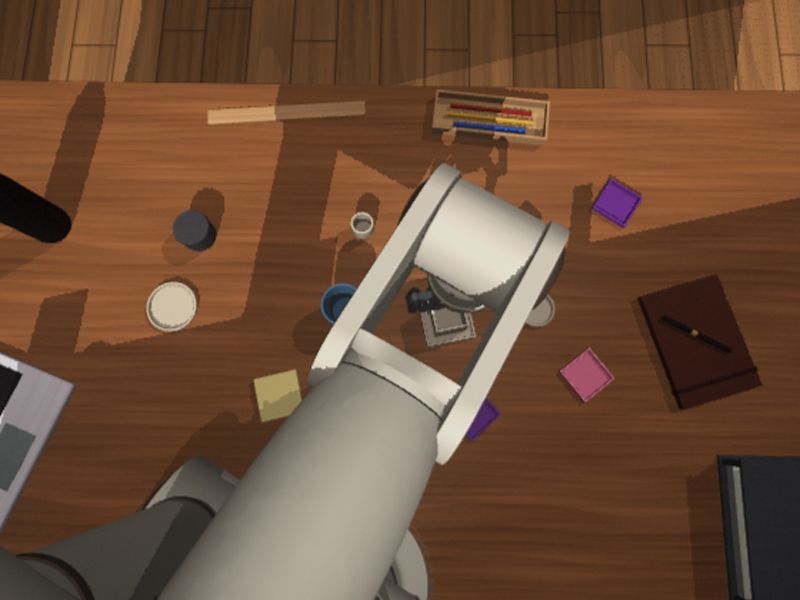

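The arm hides the view, but the large square pot sits in its saucer at (447,320). Next the round pots, then I'll clear the arm and check.

Run:
```python
from pp import *
ok=pickplace('pot_round_large',37)
if ok:
    leave()
    if pickplace('pot_round_small',24):
        leave(); env.movej([1.143,.15,1.437,0,1.554,-.134])
        from vis import *
        T,C=env.grab_frame("top"),env.grab_frame("scene")
        for i,g in enumerate((T,C)): cv2.imwrite(f'pics/end{i}.png',cv2.resize(g["img"][:,:,::-1],(800,600),interpolation=cv2.INTER_CUBIC))
        f=T["img"]; R_={n:R[n] for n in R if n[0]!='t' and 'pot' in n}
        tiles=[]
        for g in (T,C):
            row=[]
            for n in R_:
                d=R[n.replace('pot','dish')]; im=cv2.resize(g["img"][:,:,::-1],None,fx=S,fy=S,interpolation=cv2.INTER_CUBIC)
                for m,z in((n.replace('pot','dish'),0),(n,4)): cv2.polylines(im,[np.round(hull(g,m,[*d[:2],d[2],z])).astype(np.int32)],True,(0,0,255),1,8,4)
                u=(proj(g,np.array([[d[0],d[1],20.]]))[0]*S).astype(int); w=32*S
                row.append(cv2.resize(im[u[1]-w:u[1]+w,u[0]-w:u[0]+w],(200,200)))
            tiles.append(np.hstack(row))
        cv2.imwrite('pics/endfit.png',np.vstack(tiles)); print(list(R_))
        for n in('tin','cup'): print(n,R[n],fit([T,C],n,R[n])[0])
```

```text
pot_round_large psi 1.31 2.06 q6 [-0.09 -0.09  0.    0.  ]
at grasp [ 617.8 -145.4   37. ]
width 61.944642975672174 F 43.92472866922617
width lifted 62.11581337050331
landed True [467.  337.3  41.8] want z 41 width 62.26000135646431 t 26.3417
t 27.8917
pot_round_small psi 1.31 0.81 q6 [0.12 0.12 0.02 0.02]
at grasp [622.   -8.9  24. ]
width 41.02183654605416 F 40.742806289345026
width lifted 41.202785406441635
landed True [ 474.3 -330.1   28.5] want z 28 width 41.08927249636152 t 35.1583
t 36.85
['pot_square_large', 'pot_round_small', 'pot_round_large', 'pot_square_small']
tin [605.4611120527896, 299.6408965446529, 0] [np.float64(605.4611120527896), np.float64(299.6408965446529), 0]
cup [462.06317625362044, 17.027671904665926, 0] [np.float64(462.0681315913007), np.float64(17.028602750103587), 0]
```

View pics/endfit.png

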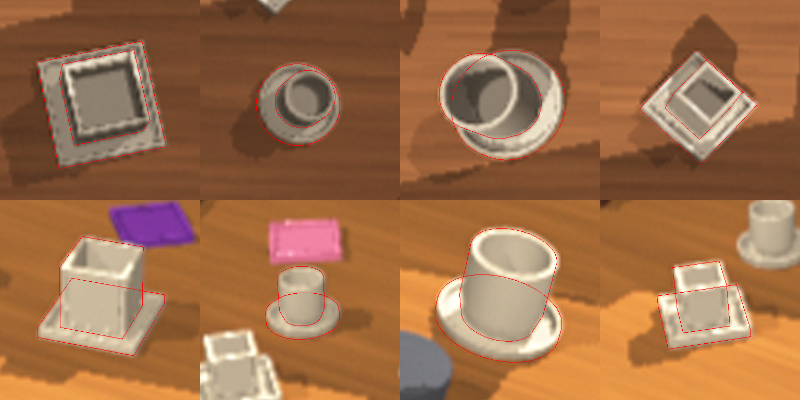

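View pics/end0.png

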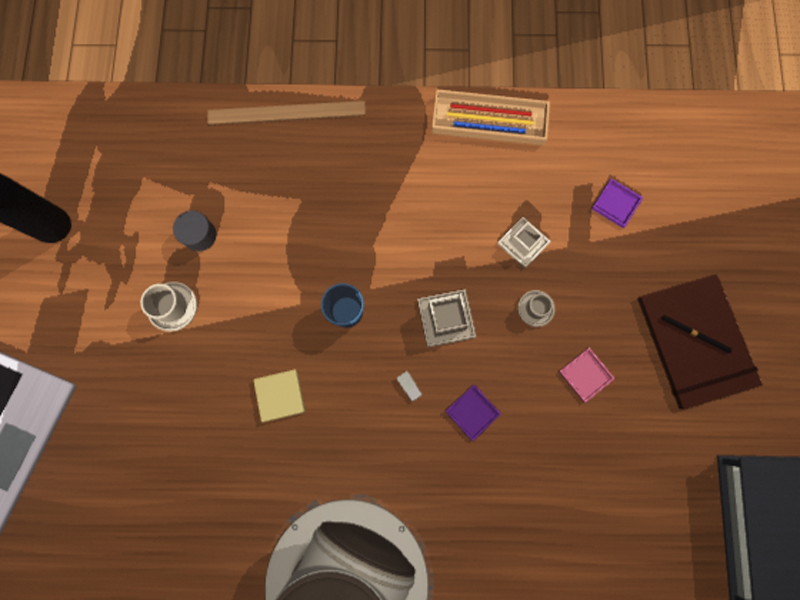

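All four pots stand on their predicted outlines in both views: tile tops at (105,95), (307,98), (480,95) and (710,95), well under the tolerance of about 15 px. The cup and tin haven't moved, so I'll hand in.

```bash
python3 -c "
from plant import env
print(env.hand_in(),env.current_clock())"
```

```text
the job is handed in; nothing more can be done
the job is handed in; nothing more can be done
```

All four pots are set down in their matching saucers, the cup and tin show no measurable movement in the final images, and the job is handed in at about 38 s; the hand-in returned no verdict.

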